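# Hold the activator box's sprung lid at its vent setting

## Task

The warm box for cemented soles has to be vented: first take the polish tin off its lid and stand it upright, wholly on the round rubber mat. Then lift the spring-shut lid by its handle until it is in line with (parallel to) the setting pointer at the end of the box, and finish still holding the lid there steadily with the fingers: do not let go. Leave the pointer where it is set, and do not disturb the hammer, the thread spool or the brush.

Things in the scene. Friction and masses are not known exactly. Their poses are not given: they have to be found in the camera images.
- activator: the warm box, fixed: grey steel, 280 mm long (x), 220 wide (y), flat aluminium lid on top, upper face 108 mm above the bench when shut. Origin: centre of its underside; z up, x towards the end with the pointer, y to the hinge side. A thin curved rail (radius 205 mm about the hinge line, up to 0.27 m above the bench) stands 156 mm from its centre at the +x end. Turned up to 0.2 rad
- lid (a joint): opening angle of the lid (rad): 0 = shut and level, grows as the handle edge rises, stop at 1.2. Hinge line along the box's x, at its y = +110 mm, 104 mm above the bench. Spring and weight shut it: lifting straight up at the handle takes about 5 N when shut, 9 N at 0.75 rad; let go, it slams shut. Lid 284 x 222 x 8 mm, 0.45 kg
- lid_hinge (a point): middle of the lid's hinge line (above the box's centre line along x); axes turn with the lid: x along the hinge, y from handle edge to hinge, z out of the lid's upper face
- lid_handle (a point): centre of the lid's handle: a black round bar 36 mm long along the hinge direction, 16 mm thick, on one 14 x 12 mm stem under its middle; 30 mm above the lid's upper face, 195 mm from the hinge line, 27 mm in from the free edge. Ends and sides are free to grasp; pinched by its two ends, it turns between the fingers as the lid swings. Axes as lid_hinge
- pointer (a joint): angle of the setting pointer (rad), same zero, direction and hinge line as the lid's angle: the lid is at its setting when both values are equal. Set anew each time between 0.35 and 0.75; held by friction only, must not be shifted.
- pointer_tip (a point): tip of the setting pointer: a flat brass strip 198 mm long with an arrow end, pivoted on the hinge line at the +x end of the box (163 mm from the box centre) beside the curved rail; its y axis runs from the tip to the hinge line
- tin: round polish tin of plain metal, 60 mm diameter, 36 mm high, about 0.12 kg, loose, standing on the lid; origin: centre of its underside
- tin_center (a point): centre of the polish tin, half-way up (18 mm above its underside)
- mat_top (a point): centre of the upper face of the round black rubber mat, 120 mm diameter, 4 mm thick, fixed to the bench on the other side from the box
- hammer: hammer lying on the bench's far part, a bystander; leave alone
- spool: black thread spool, 60 mm wide and 95 mm high, standing on the left of the bench, a bystander; origin: centre of its underside
- brush: wooden shoe brush 150 x 50 x 44 mm lying on the right of the bench, a bystander; origin: centre of its underside
Mind the look-alikes: they are no part of the job. There is more than one size of the part that bears mat_top; the job needs the largest.

How it is judged:
On the way:
1. the tin stands upright, released and at rest, wholly on the rubber mat, while the lid is still shut (horizontal distance between tin_center and mat_top below 0.03 m and z of tin_center in the frame of mat_top between 0.012 and 0.024 m and angle between tin_center's own z axis and vertical below 0.15 rad and linear speed of tin below 0.02 m/s and contact force between the fingers and tin below 0.2 N and value of joint lid below 0.1 rad), for 0.2 s.
At the end, for the whole second after the job is handed in: The tin stands upright (within 0.15 rad) and at rest on the rubber mat, its centre within 30 mm of the mat's centre, not touched by the fingers; the lid is steady within 0.08 rad of the pointer's angle, held by the fingers (contact over 1 N) and propped by nothing else (horizontal distance between tin_center and mat_top below 0.03 m and z of tin_center in the frame of mat_top between 0.012 and 0.024 m and angle between tin_center's own z axis and vertical below 0.15 rad and linear speed of tin below 0.02 m/s and contact force between the fingers and tin below 0.2 N and angle between the y axis of lid_handle and the y axis of pointer_tip, either way round below 0.08 rad and velocity of joint lid between -0.05 and 0.05 rad/s and contact force between the fingers and lid above 1 N and contact force between each of tin, hammer, spool, brush and lid below 0.1 N); the arm keeps its last pose, push and grip.
It fails at once if the lid is raised with the tin still on it (value of joint lid above 0.1 rad and contact force between tin and lid above 0.05 N).
It fails at once if the tin is dropped from a height or thrown (faster than 0.8 m/s, out of the fingers) (linear speed of tin above 0.8 m/s and contact force between the fingers and tin below 0.2 N).
It fails at once if the pointer is shifted by more than 10 mm at its tip (distance of pointer_tip from where it was at the start of the episode above 0.01 m).
It fails at once if the hammer, the thread spool or the brush is shifted by more than 3 cm (distance of any of hammer, spool, brush from where it was at the start of the episode above 0.03 m).
It also fails if it takes over 58 s, if anything falls off the work surface, if the arm or the gripper's body presses on something with over 40 N, if the wrist force passes 120 N, or if a joint passes its speed limit or range.

## Robot

A 7-joint arm with a two-finger parallel gripper is mounted at the origin on the work surface. World frame = base frame: x ahead of the robot, y to its left, z up, the work surface at z = 0. Lengths are in m, angles in rad, forces in N, time in s.
With the tool pointing down it reaches from about 0.35 to 0.9 m from the base axis. Payload 8.1 kg.
Tool frame: the origin (TCP) lies midway between the tips of the shut fingers; the grasp point (between the pads) lies 19 mm behind it; z points along the fingers, y is the line along which they close (so a half turn about z gives the same grasp; the last joint's range is limited). The gripper opens to 92 mm and grips with 3 to 60 N. Pads are 19 mm wide; open, the fingers measure 130 mm over their backs; the gripper's body (75 mm by 190 mm) begins 47 mm behind the grasp point.
Start: joints at [1.107, 0.434, 0.025, 1.573, -0.012, 1.134, -0.075], TCP at [0.221, -0.585, 0.227] pointing down, gripper open.
Joint ranges: [-2.62, 2.62], [-0.44, 2.09], [-1.27, 1.32], [0.08, 2.57], [-1.32, 4.46], [0.12, 2], [-2.74, 2.74]. Speed limits (rad/s): [2.22, 2.22, 3.01, 3.01, 3.14, 3.14, 3.14].

## Interface

Orientations are given as a rotation vector (axis times angle).
In Python, from cell import readout, get_image, calibration, ticket gives the robot as it stands. The module is installed in compiled form; this text tells all that it offers.
- The arm moves only by the tool move_arm, never from a script. Its argument "series" is a list of rows, each a list of 6 numbers: the shift along the world's x, y, z as a fraction of full scale, then the turn, a rotation vector about the world's x, y, z as a fraction of full scale. A call has 1 to 5 rows; each row is the pose to reach, as a shift and turn from the pose commanded when the call began; what a row does not reach only later rows make up. Full scale, the value 1, is 0.75 m for a shift and 60 degrees for a turn. A row lasts 1/10 s, in which the tool goes at most 50 mm and 8.59 degrees, less where a joint would pass 70% of its speed; a pose out of reach is approached as far as the arm can. A call with a number of a shift or a turn outside -1 to 1 is refused whole. A call with a gripper value outside its range is refused whole. "claw" is the opening, from -1 (shut) to 1 (fully open), so that 0 is half open, set as the call begins (left out, the last holds). The fingers move at their own pace and stop on an object; "squeeze" is the grip in N (left out, the last holds). Time passes only in rows, so rows that repeat a pose let the fingers close. It gives the time, the measured TCP pose, the force, the opening and the grip force at its end, in the units of the state.
- readout.observe(): the state, without advancing time (a new reading comes with each control period).
- get_image(name): name is "scene" or "top" or "wrist"; returns (picture, depth): 400x640x3 uint8, red, green, blue; 400x640 float32, m along the optical axis (not along the pixel's ray), 0 where there is no reading.
- calibration(name): a dict with "fx", "fy", "cx", "cy" (pixels), "view" (4x4, takes a point from world to camera coordinates); the wrist camera has in their place "mount" (4x4, takes a point from camera to tool coordinates, whose origin is the TCP and whose axes are the flange's). Camera axes: x right, y down, z forward; pixel columns grow to the right and rows downward; lengths in m; the calibration is good to about 2 mm. A picture is of the moment at which its call begins: read the wrist's pose just before it. calibration takes no time and is no camera call.
- ticket.sign_off(): hands the job in; it is judged then, once.
The state is a dict: "clock": time; "joints": joint angles; "dq": joint speeds; "joint_efforts": joint torques, N m; "position": TCP position; "ee_rot": TCP orientation; "force": force on the tool from outside, world axes, zero at the start; "ft_torque": the same for the moment, N m; "width": opening from 0.0 (shut) to 1.0 (fully open); "gripper_force": force on a finger pad.
Only numpy, scipy, OpenCV 4.12 (cv2) and the standard library are available. Lean on these libraries where they do the work, as an engineer would, in place of code of your own. Each camera call takes 0.05 s, during which the arm holds its last target. There are 200 camera calls.

## Working session

There is one attempt and no reset: what is moved stays moved. The work goes in short steps, Python scripts to look and compute and a tool call to move; the robot and the scene stay as the last step left them, time stands still between calls to the robot, and variables do not carry over. Pictures are saved under pics/ and viewed, at most 10 in all, crops included, and the job is handed in when it is done.

Besides the shell and the picture viewer there is one more tool, called after "Emit:" as name([rows], argument=value, ...), one row to a line, values as JSON. move_arm: Moves the arm, as the interface text tells. Shift numbers are shares of 0.75 m and turn numbers shares of 60 degrees, none past 1 either way. Its arguments: {"type":"object","properties":{"series":{"type":"array"},"claw":{"type":"number"},"squeeze":{"type":"number"}},"required":["series"]}

```bash
mkdir -p pics; cat > h.py <<'E'
import numpy as np, cv2
from cell import readout, get_image, calibration, ticket
from scipy.spatial.transform import Rotation as R
def view(name,st=None):
    c=calibration(name)
    K=(c["fx"],c["fy"],c["cx"],c["cy"])
    if "view" in c: M=np.linalg.inv(np.array(c["view"]))
    else:
        T=np.eye(4);T[:3,:3]=R.from_rotvec(st["ee_rot"]).as_matrix();T[:3,3]=st["position"]
        M=T@np.array(c["mount"])
    return K,M
def cloud(depth,K,M):
    v,u=np.mgrid[:depth.shape[0],:depth.shape[1]]
    P=np.stack([(u-K[2])/K[0]*depth,(v-K[3])/K[1]*depth,depth],-1)
    return P@M[:3,:3].T+M[:3,3]
def ray(u,v,z,K,M):
    d=M[:3,:3]@np.array([(u-K[2])/K[0],(v-K[3])/K[1],1]);o=M[:3,3]
    return o+d*(z-o[2])/d[2]
E
python3 - <<'E'
from h import *
st=readout.observe();print({k:np.round(v,3) for k,v in st.items()})
for n in ("scene","top"):
    im,d=get_image(n);cv2.imwrite(f"pics/{n}0.png",im[:,:,::-1]);np.savez(f"{n}0.npz",im=im,d=d)
    K,M=view(n);print(n,np.round(K,1),np.round(M,3).tolist(),(d>0).mean())
E
```

```text
{'clock': np.float64(0.0), 'joints': array([ 1.107,  0.435,  0.025,  1.574, -0.012,  1.134, -0.075]), 'dq': array([ 0.001, -0.001,  0.002, -0.001, -0.   ,  0.001, -0.001]), 'joint_efforts': array([ 1.0000e-03, -6.6785e+01,  9.8600e-01, -3.1446e+01, -6.0000e-02,
        4.3000e-02,  0.0000e+00]), 'position': array([ 0.22 , -0.584,  0.226]), 'ee_rot': array([-3.089e+00, -5.630e-01,  1.000e-03]), 'force': array([-0.102, -0.224, -0.146]), 'ft_torque': array([-0.043, -0.053, -0.035]), 'gripper_force': np.float64(0.0), 'width': np.float64(1.001)}
scene [435.2 435.2 320.2 201.7] [[-0.603, 0.627, -0.493, 1.249], [0.798, 0.486, -0.357, 0.434], [0.015, -0.608, -0.794, 1.077], [0.0, 0.0, 0.0, 1.0]] 0.99612109375
top [520.9 520.9 331.3 194.2] [[-0.028, -0.988, 0.152, 0.353], [-1.0, 0.026, -0.012, -0.002], [0.008, -0.152, -0.988, 1.788], [0.0, 0.0, 0.0, 1.0]] 0.9959375
```

View pics/top0.png

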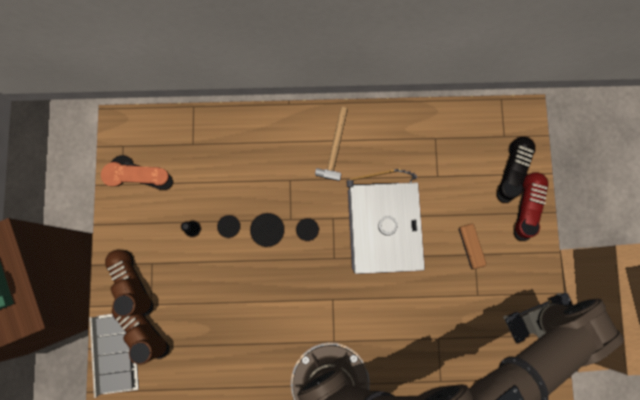

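View pics/scene0.png

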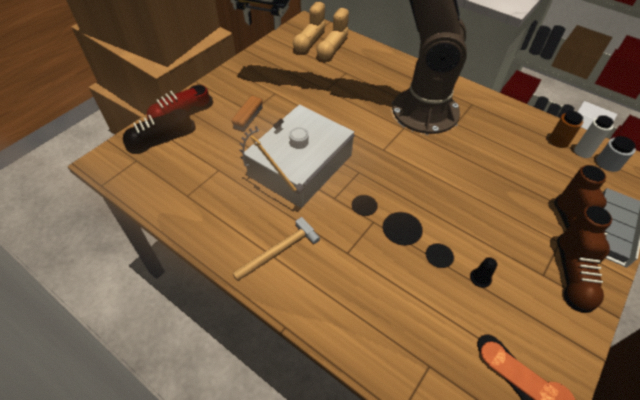

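The top view shows the box at about (387,228), with the tin on its lid at (388,226) and the black handle at (414,225). The pointer is along the top edge, (350,182) to (413,174). There are three black mats, at (228,226), (267,230) and (307,230), plus the spool at (191,228). The hammer is at (335,150) and the brush at (472,246).

Possible mix-ups for the mat: (228,226), (307,230) and the spool's top at (191,228). I choose the largest, at (267,230). The tin is the only round metal thing on the lid.

```bash
python3 - <<'E'
from h import *
S=np.load("scene0.npz");T=np.load("top0.npz")
K,M=view("top");im,d=T["im"],T["d"];P=cloud(d,K,M)
g=im.max(2)
# mats
m=((g<50)&(P[...,2]<0.03)).astype(np.uint8);m[:,:205]=0;m[:,330:]=0;m[:200]=0;m[260:]=0
n,l,s,c=cv2.connectedComponentsWithStats(m)
for i in range(1,n):
    if s[i,4]>100: print("mat",c[i].round(1),s[i],ray(*c[i],0.004,K,M).round(4), 2*np.sqrt(s[i,4]/np.pi)*1.75/K[0])
Z=P[...,2]
t=((Z>0.128)&(Z<0.16)).astype(np.uint8);t[:,:345]=0;t[:,435:]=0;t[:170]=0;t[280:]=0
n,l,s,c=cv2.connectedComponentsWithStats(t)
for i in range(1,n):
    if s[i,4]>8: q=P[l==i];print("high",c[i].round(1),s[i],q.mean(0).round(4),np.median(q,0).round(4),ray(*c[i],0.144,K,M).round(4),ray(*c[i],0.142,K,M).round(4))
lid=((Z>0.095)&(Z<0.15)).astype(np.uint8);lid[:,:345]=0;lid[:,430:]=0;lid[:180]=0;lid[280:]=0
lid=cv2.morphologyEx(lid,cv2.MORPH_OPEN,np.ones((9,9),np.uint8))
q=P[(lid>0)&(Z<.115)];print("lidz",np.median(q[:,2]))
cn=max(cv2.findContours(lid,0,1)[0],key=cv2.contourArea)
r=cv2.boxPoints(cv2.minAreaRect(cn));w=np.array([ray(*p,0.108,K,M) for p in r]);print(w.round(4).tolist(),w.mean(0),np.linalg.norm(np.diff(w,axis=0),axis=1))
# pointer in scene: yellow
K2,M2=view("scene");im2=S["im"];P2=cloud(S["d"],K2,M2)
hsv=cv2.cvtColor(im2,cv2.COLOR_RGB2HSV)
pt=((hsv[...,0]>8)&(hsv[...,0]<32)&(hsv[...,1]>90)&(P2[...,2]>0.085)).astype(np.uint8);pt[:,:235]=0;pt[:,310:]=0;pt[:120]=0;pt[205:]=0
q=P2[pt>0];print("ptr",len(q),q.mean(0).round(4));v,u=np.nonzero(pt)
np.savez("ptr.npz",u=u,v=v,q=q)
for a in q[np.argsort(q[:,1])][::max(1,len(q)//15)]:print(a.round(3))
a=cv2.resize(im2[95:275,230:450],None,fx=3.3,fy=3.3,interpolation=cv2.INTER_CUBIC);cv2.imwrite("pics/crop1.png",a[:,:,::-1])
E
```

```text
mat [266.7 229.4] [251 214  32  32 811] [0.5108 0.2019 0.004 ] 0.10794807752523874
mat [228.2 225.9] [218 216  21  21 346] [0.5264 0.3336 0.004 ] 0.07050867192882919
mat [307. 229.] [297 219  21  21 345] [0.5083 0.0641 0.004 ] 0.07040670705707333
high [361.8 177.1] [355 175  15   5  31] [ 0.6584 -0.1205  0.1437] [ 0.6581 -0.1211  0.1442] [ 0.6583 -0.1205  0.144 ] [ 0.6587 -0.1207  0.142 ]
high [387.7 225.3] [379 216  19  19 284] [ 0.501  -0.1968  0.144 ] [ 0.5015 -0.197   0.144 ] [ 0.501  -0.1968  0.144 ] [ 0.5012 -0.197   0.142 ]
high [414.  225.2] [412 220   5  12  57] [ 0.4992 -0.2801  0.1436] [ 0.4995 -0.2799  0.1436] [ 0.4991 -0.28    0.144 ] [ 0.4993 -0.2804  0.142 ]
lidz 0.10758696257811895
[[0.6365, -0.0735, 0.108], [0.6429, -0.3103, 0.108], [0.3583, -0.3099, 0.108], [0.3527, -0.0791, 0.108]] [ 0.49757771 -0.19319004  0.108     ] [0.23685962 0.28459702 0.23086819]
ptr 343 [ 0.6737 -0.1605  0.2024]
[ 0.659 -0.3    0.105]
[ 0.502 -0.282  0.148]
[ 0.657 -0.268  0.183]
[ 0.662 -0.231  0.239]
[ 0.658 -0.218  0.255]
[ 0.665 -0.207  0.214]
[ 0.665 -0.196  0.21 ]
[ 0.664 -0.181  0.19 ]
[ 0.666 -0.167  0.197]
[ 0.661 -0.155  0.181]
[ 0.665 -0.141  0.172]
[ 0.667 -0.13   0.166]
[ 0.663 -0.117  0.133]
[ 0.667 -0.106  0.14 ]
[ 0.663 -0.094  0.132]
[ 0.657 -0.083  0.107]
```

View pics/crop1.png

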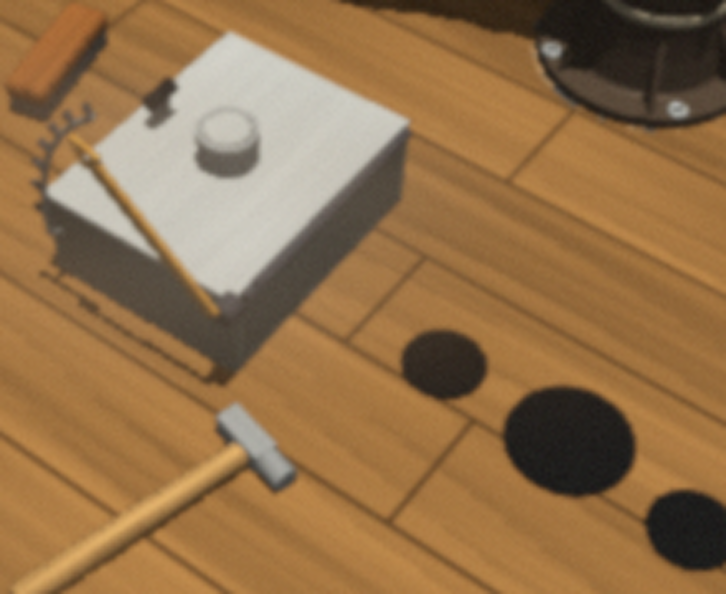

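The crop confirms the largest mat, with full-frame centre at about (403,228), and the tin at (299,134). The pointer runs from the hinge at about (295,189) to its tip at (252,137). Next I work out the pointer angle by ray and start towards the tin.

```bash
python3 - <<'E'
from h import *
K,M=view("scene")
f=np.load("ptr.npz");u,v=f["u"],f["v"]
for x0,yaw in ((.6615,0),(.6615,.02),(.657,0)):
    n=np.array([np.cos(yaw),np.sin(yaw),0]);p0=np.array([x0,-.195,0])
    D=np.stack([(u-K[2])/K[0],(v-K[3])/K[1],np.ones(len(u))],-1)@M[:3,:3].T;o=M[:3,3]
    X=o+D*(((p0-o)@n)/(D@n))[:,None]
    k=(X[:,1]>-.26)&(X[:,1]<-.08)&(X[:,2]>.1)
    # strip: median-regress iterative
    y,z=X[k,1],X[k,2];w=np.ones(len(y),bool)
    for _ in range(8):
        a=np.polyfit(y[w],z[w],1);r=z-np.polyval(a,y);w=abs(r)<max(.006,1.5*np.std(r[w])*.8)
    print(x0,yaw,w.sum(),"angle",np.arctan(-a[0]),"z at y=-.085",np.polyval(a,-.085))
    for p in ((251.8,136.8),(295.2,189.5)):
        d=M[:3,:3]@np.array([(p[0]-K[2])/K[0],(p[1]-K[3])/K[1],1]);print((o+d*((p0-o)@n)/(d@n)).round(4))
E
```

```text
0.6615 0 114 angle 0.6861565886206303 z at y=-.085 0.11481455447855497
[ 0.6615 -0.2301  0.2327]
[ 0.6615 -0.0812  0.1154]
0.6615 0.02 114 angle 0.7056504602354675 z at y=-.085 0.11081849201792605
[ 0.6622 -0.2294  0.2337]
[ 0.6593 -0.0831  0.1118]
0.657 0 115 angle 0.6814105474835599 z at y=-.085 0.1054950264008705
[ 0.657  -0.2352  0.2263]
[ 0.657  -0.0851  0.1081]
```

Emit:
move_arm([
  [0.187, 0.259, 0.03, 0, 0, 0.58],
  [0.187, 0.259, 0.03, 0, 0, 0.58],
  [0.187, 0.259, 0.03, 0, 0, 0.58],
  [0.187, 0.259, 0.03, 0, 0, 0.58],
  [0.187, 0.259, 0.03, 0, 0, 0.58],
], claw=1, squeeze=20)

```text
clock: 0.6
position: [0.3622, -0.3877, 0.2494]
ee_rot: [-2.775, -1.472, -0.001]
force: [-0.0, -0.1, 0.1]
width: 0.998
gripper_force: 0.0
```

Emit:
move_arm([
  [0.187, 0.254, 0, 0, 0, 0.568],
  [0.187, 0.254, 0, 0, 0, 0.568],
  [0.187, 0.254, 0, 0, 0, 0.568],
  [0.187, 0.254, 0, 0, 0, 0.568],
  [0.187, 0.254, 0, 0, 0, 0.568],
])

```text
clock: 1.1
position: [0.5025, -0.1967, 0.2492]
ee_rot: [-2.221, -2.221, -0.002]
force: [0.0, 0.1, 0.1]
width: 0.998
gripper_force: 0.0
```

```bash
python3 - <<'E'
from h import *
st=readout.observe();im,d=get_image("wrist");K,M=view("wrist",st)
cv2.imwrite("pics/wrist1.png",im[:,:,::-1]);np.savez("w1.npz",im=im,d=d,M=M)
P=cloud(d,K,M);Z=P[...,2];print(st["position"],st["ee_rot"])
for lo,hi in ((.136,.165),(.100,.114)):
    t=((Z>lo)&(Z<hi)&(d>0)&(P[...,0]<.64)).astype(np.uint8)
    n,l,s,c=cv2.connectedComponentsWithStats(t)
    for i in range(1,n):
        if s[i,4]>150:
            q=P[l==i];r=cv2.minAreaRect(q[:,:2].astype(np.float32));print(s[i],q.mean(0).round(4),np.median(q[:,2]).round(4),np.round(r[0],4),np.round(r[1],4),r[2])
E
```

```text
[ 0.50248549 -0.19669695  0.24917391] [-2.22132111e+00 -2.22087490e+00 -1.51405640e-03]
[ 286  164   63   61 3023] [ 0.5031 -0.1943  0.1433] 0.1434 [ 0.5029 -0.1953] [0.0589 0.0585] 0.8048489093780518
[  165    59   300   202 47121] [ 0.4998 -0.1619  0.1071] 0.107 [ 0.4999 -0.1792] [0.2848 0.2114] 1.2532939910888672
```

View pics/wrist1.png

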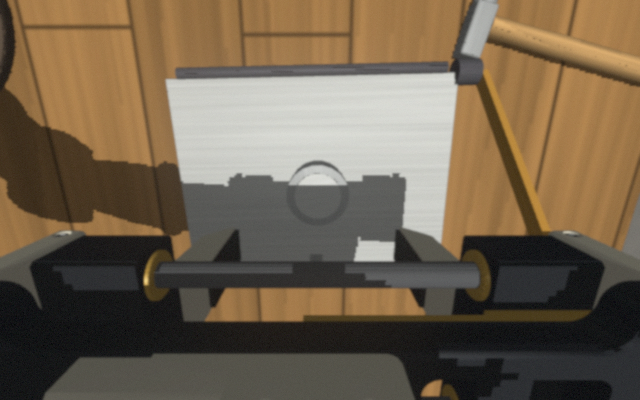

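The wrist view shows the tin at (317,194), at x 0.503, y -0.195, between the fingers. The handle is hidden behind the gripper. Going down now.

Emit:
move_arm([
  [0, 0.001, -0.06, 0, 0, 0],
  [0, 0.001, -0.12, 0, 0, 0],
  [0, 0.001, -0.16, 0, 0, 0],
  [0, 0.001, -0.178, 0, 0, 0],
  [0, 0.001, -0.178, 0, 0, 0],
])

```text
clock: 1.65
position: [0.4999, -0.1991, 0.1142]
ee_rot: [-2.228, -2.21, 0.002]
force: [0.6, 0.2, -0.4]
width: 0.996
gripper_force: 0.0
```

Emit:
move_arm([
  [0, 0, 0, 0, 0, 0],
  [0, 0, 0, 0, 0, 0],
  [0, 0, 0, 0, 0, 0],
  [0, 0, 0, 0, 0, 0],
  [0, 0, 0, 0, 0, 0],
], claw=-1, squeeze=20)

```text
clock: 2.15
position: [0.5017, -0.1995, 0.1165]
ee_rot: [2.229, 2.211, 0.001]
force: [0.9, -0.6, 3.1]
width: 0.633
gripper_force: 20.0
```

Emit:
move_arm([
  [0, 0, 0.02, 0, 0, 0],
  [0, 0, 0.06, 0, 0, 0],
  [0, 0, 0.1, 0, 0, 0],
  [0, 0.03, 0.12, 0, 0, 0],
  [0, 0.08, 0.12, 0, 0, 0],
])

```text
clock: 2.65
position: [0.5023, -0.1414, 0.2081]
ee_rot: [2.233, 2.204, 0.002]
force: [0.5, -0.1, -1.3]
width: 0.634
gripper_force: 20.0
```

Emit:
move_arm([
  [0.003, 0.055, 0, 0, 0, 0],
  [0.006, 0.115, 0, 0, 0, 0],
  [0.009, 0.175, 0, 0, 0, 0],
  [0.011, 0.235, 0, 0, 0, 0],
  [0.012, 0.295, 0, 0, 0, 0],
])

```text
clock: 3.15
position: [0.5098, 0.0835, 0.2059]
ee_rot: [2.23, 2.212, -0.0]
force: [1.3, 0.7, -1.1]
width: 0.638
gripper_force: 20.0
```

Emit:
move_arm([
  [0, 0.05, 0, 0, 0, 0],
  [0, 0.09, 0, 0, 0, 0],
  [0, 0.12, 0, 0, 0, 0],
  [0, 0.145, 0, 0, 0, 0],
  [0, 0.155, 0, 0, 0, 0],
])

```text
clock: 3.65
position: [0.5095, 0.2004, 0.2057]
ee_rot: [-2.227, -2.215, -0.001]
force: [-0.5, -0.2, -2.0]
width: 0.635
gripper_force: 20.0
```

```bash
python3 - <<'E'
from h import *
st=readout.observe();im,d=get_image("wrist");K,M=view("wrist",st)
cv2.imwrite("pics/wrist2.png",im[:,:,::-1])
P=cloud(d,K,M);Z=P[...,2];print(st["position"],st["ee_rot"],st["width"],st["gripper_force"])
for nm,t in (("tin",(Z>st["position"][2]+.01)&(abs(P[...,0]-st["position"][0])<.035)&(P[...,1]>st["position"][1]-.0)&(im.max(2)>90)),("mat",(Z<.02)&(im.max(2)<55)&(P[...,1]>.2)&(P[...,1]<.3))):
    t=(t&(d>0)).astype(np.uint8)
    n,l,s,c=cv2.connectedComponentsWithStats(t)
    for i in range(1,n):
        if s[i,4]>150:
            q=P[l==i];r=cv2.minAreaRect(q[:,:2].astype(np.float32));print(nm,s[i],q.min(0).round(4),q.max(0).round(4),q.mean(0).round(4))
E
```

```text
[0.50946694 0.20041588 0.20574339] [-2.22657447e+00 -2.21512769e+00 -5.38234160e-04] 0.6349813377469729 19.999873638153076
tin [ 260  197  115   64 5760] [0.4813 0.2039 0.2173] [0.5383 0.234  0.235 ] [0.5097 0.2187 0.2319]
tin [239 234  21  27 218] [0.4745 0.2099 0.2158] [0.4782 0.2124 0.2458] [0.4765 0.2116 0.2323]
tin [374 234  21  27 202] [0.5408 0.2102 0.2158] [0.5445 0.212  0.2464] [0.5426 0.2112 0.2323]
tin [203 251  20  49 408] [0.4774 0.2213 0.2783] [0.4795 0.2355 0.293 ] [0.4787 0.2301 0.2883]
tin [ 240  251  208   69 2219] [0.489  0.2004 0.2538] [0.5444 0.2349 0.2996] [0.5287 0.2222 0.2898]
tin [214 267  67  10 655] [0.4795 0.2281 0.2848] [0.4991 0.2315 0.2893] [0.4893 0.23   0.2873]
tin [374 267  47   9 411] [0.5264 0.2283 0.2851] [0.5399 0.2313 0.2893] [0.5332 0.2299 0.2872]
tin [228 289  17  32 308] [0.4774 0.2004 0.2527] [0.4784 0.2141 0.2742] [0.4779 0.2058 0.2664]
tin [  123   354   291    46 12168] [0.4745 0.2227 0.3113] [0.5268 0.2282 0.3243] [0.5007 0.2258 0.319 ]
mat [273 166  92  11 554] [0.4542 0.2002 0.0005] [0.5696 0.2137 0.0056] [0.5105 0.2047 0.0031]
```

View pics/wrist2.png

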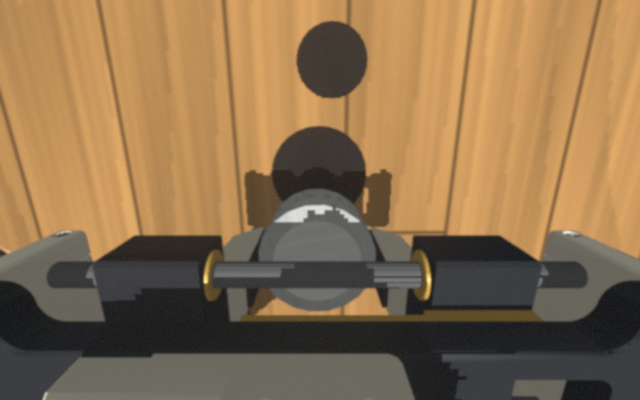

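The wrist view shows the tin held level at (318,250). Its centre is about (0.510, 0.204), above the large mat at (318,170), whose centre is about (0.511, 0.202). Lowering it now.

Emit:
move_arm([
  [0, -0.002, -0.05, 0, 0, 0],
  [0, -0.002, -0.11, 0, 0, 0],
  [0, -0.002, -0.17, 0, 0, 0],
  [0, -0.002, -0.21, 0, 0, 0],
  [0, -0.002, -0.235, 0, 0, 0],
])

```text
clock: 4.2
position: [0.509, 0.1943, 0.0269]
ee_rot: [-2.231, -2.211, 0.006]
force: [-0.4, -0.0, -1.1]
width: 0.635
gripper_force: 20.0
```

Emit:
move_arm([
  [0, 0, -0.01, 0, 0, 0],
  [0, 0, -0.017, 0, 0, 0],
  [0, 0, -0.022, 0, 0, 0],
  [0, 0, -0.023, 0, 0, 0],
  [0, 0, -0.023, 0, 0, 0],
])

```text
clock: 4.7
position: [0.5107, 0.1968, 0.013]
ee_rot: [2.23, 2.212, 0.002]
force: [0.1, -0.0, -0.3]
width: 0.637
gripper_force: 20.0
```

Emit:
move_arm([
  [0, 0, -0.001, 0, 0, 0],
  [0, 0, -0.001, 0, 0, 0],
  [0, 0, -0.001, 0, 0, 0],
  [0, 0, -0.001, 0, 0, 0],
  [0, 0, -0.001, 0, 0, 0],
], claw=1)

```text
clock: 5.2
position: [0.5102, 0.1967, 0.0116]
ee_rot: [2.23, 2.213, 0.0]
force: [0.3, -0.7, 0.6]
width: 0.988
gripper_force: 0.0
```

Emit:
move_arm([
  [0, 0, 0.02, 0, 0, 0],
  [0, 0, 0.06, 0, 0, 0],
  [0, 0, 0.12, 0, 0, 0],
  [0, 0, 0.18, 0, 0, 0],
  [0, -0.03, 0.24, 0, 0, 0],
])

```text
clock: 5.7
position: [0.5094, 0.1773, 0.1933]
ee_rot: [-2.224, -2.217, -0.003]
force: [1.5, -0.3, 0.6]
width: 1.002
gripper_force: 0.0
```

Emit:
move_arm([
  [0, -0.05, 0.03, 0, 0, 0],
  [0, -0.11, 0.05, 0, 0, 0],
  [0, -0.17, 0.05, 0, 0, 0],
  [0, -0.22, 0.05, 0, 0, 0],
  [0, -0.24, 0.05, 0, 0, 0],
])

```text
clock: 6.2
position: [0.5098, -0.0104, 0.2287]
ee_rot: [2.235, 2.206, -0.002]
force: [-0.7, -0.1, -0.6]
width: 0.998
gripper_force: 0.0
```

```bash
python3 - <<'E'
from h import *
K,M=view("top");im,d=get_image("top");P=cloud(d,K,M);Z=P[...,2];print(readout.observe()["position"])
for nm,lo,hi,a,b in (("tin",.03,.06,225,320),("handle",.13,.16,400,430)):
    t=((Z>lo)&(Z<hi)).astype(np.uint8);t[:,:a]=0;t[:,b:]=0;t[:200]=0;t[265:]=0
    n,l,s,c=cv2.connectedComponentsWithStats(t)
    for i in range(1,n):
        if s[i,4]>20: q=P[l==i];print(nm,s[i],q.mean(0).round(4),np.median(q[:,2]))
E
```

```text
[ 0.50986006 -0.01141603  0.22858152]
tin [258 221  18  18 250] [0.508  0.1984 0.0404] 0.04056761063737779
handle [412 220   5  12  57] [ 0.4992 -0.2801  0.1437] 0.14431511815717557
```

The tin stands on the mat with its centre at about (0.508, 0.198), within 5 mm. Next I hover over the handle and look.

Emit:
move_arm([
  [-0.003, -0.06, 0, 0, 0, 0.02],
  [-0.007, -0.12, 0, 0, 0, 0.02],
  [-0.01, -0.185, 0, 0, 0, 0.02],
  [-0.013, -0.25, 0, 0, 0, 0.02],
  [-0.014, -0.31, 0, 0, 0, 0.02],
])

```text
clock: 6.75
position: [0.4994, -0.2396, 0.2288]
ee_rot: [2.206, 2.236, 0.0]
force: [-0.0, 0.4, 0.2]
width: 0.998
gripper_force: 0.0
```

Emit:
move_arm([
  [0, -0.03, 0, 0, 0, 0],
  [0, -0.05, 0, 0, 0, 0],
  [0, -0.05, 0, 0, 0, 0],
  [0, -0.05, 0, 0, 0, 0],
])

```text
clock: 7.15
position: [0.5001, -0.2736, 0.2286]
ee_rot: [-2.204, -2.237, -0.001]
force: [0.9, 0.7, -0.5]
width: 0.997
gripper_force: 0.0
```

```bash
python3 - <<'E'
from h import *
st=readout.observe();im,d=get_image("wrist");K,M=view("wrist",st)
cv2.imwrite("pics/wrist3.png",im[:,:,::-1])
P=cloud(d,K,M);Z=P[...,2];print(st["position"],st["ee_rot"])
t=((Z>.125)&(Z<.155)&(d>0)&(P[...,0]<.62)).astype(np.uint8)
n,l,s,c=cv2.connectedComponentsWithStats(t)
for i in range(1,n):
    if s[i,4]>100:
        q=P[l==i];r=cv2.minAreaRect(q[:,:2].astype(np.float32));print(s[i],q.mean(0).round(4),q.max(0).round(4),np.round(r[0],4),np.round(r[1],4),r[2])
E
```

```text
[ 0.50011412 -0.2736483   0.22862283] [-2.20432450e+00 -2.23734309e+00 -1.42792180e-03]
[298 198  41  19 711] [ 0.5014 -0.2782  0.1423] [ 0.5193 -0.272   0.1463] [ 0.5014 -0.2793] [0.0359 0.0148] 1.3407275676727295
```

View pics/wrist3.png

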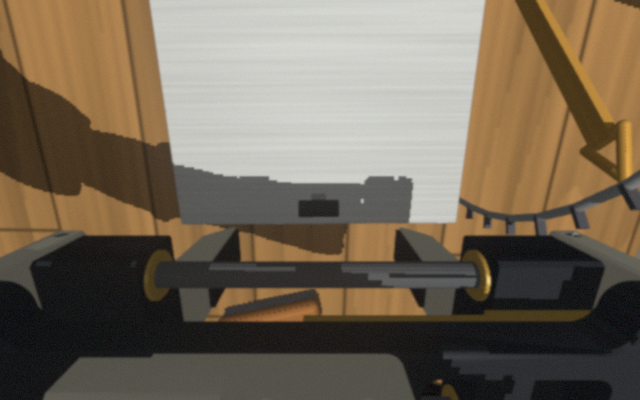

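The wrist view shows the handle at (318,208), centre about (0.501, -0.2795), turned 1.3°. The pointer's arrow end is at (610,150), well clear. Going down onto the handle's two ends.

Emit:
move_arm([
  [0.0015, -0.008, -0.04, 0, 0, 0],
  [0.0015, -0.008, -0.09, 0, 0, 0],
  [0.0015, -0.008, -0.125, 0, 0, 0],
  [0.0015, -0.008, -0.145, 0, 0, 0],
  [0.0015, -0.008, -0.145, 0, 0, 0],
])

```text
clock: 7.7
position: [0.4999, -0.2789, 0.1181]
ee_rot: [-2.201, -2.236, 0.001]
force: [-0.6, -0.2, 0.2]
width: 1.002
gripper_force: 0.0
```

Emit:
move_arm([
  [0, 0, 0, 0, 0, 0],
  [0, 0, 0, 0, 0, 0],
  [0, 0, 0, 0, 0, 0],
  [0, 0, 0, 0, 0, 0],
  [0, 0, 0, 0, 0, 0],
], claw=-1, squeeze=40)

```text
clock: 8.2
position: [0.5009, -0.2818, 0.1204]
ee_rot: [2.206, 2.235, 0.0]
force: [-0.1, -0.1, -0.4]
width: 0.615
gripper_force: 0.0
```

Emit:
move_arm([
  [0, 0, 0, 0, 0, 0],
  [0, 0, 0, 0, 0, 0],
  [0, 0, 0, 0, 0, 0],
])

```text
clock: 8.5
position: [0.5016, -0.2817, 0.1202]
ee_rot: [2.206, 2.235, 0.002]
force: [5.5, -1.6, -1.7]
width: 0.387
gripper_force: 40.0
```

Emit:
move_arm([
  [0, 0.001, 0.006, 0, 0, 0],
  [0, 0.003, 0.015, 0, 0, 0],
  [0, 0.006, 0.026, 0, 0, 0],
  [0, 0.01, 0.039, 0, 0, 0],
  [0, 0.014, 0.051, 0, 0, 0],
])

```text
clock: 9.0
position: [0.5013, -0.2708, 0.1583]
ee_rot: [2.206, 2.236, 0.001]
force: [6.2, 1.1, -8.6]
width: 0.392
gripper_force: 40.0
```

Emit:
move_arm([
  [0, 0.005, 0.012, 0, 0, 0],
  [-0.001, 0.011, 0.024, 0, 0, 0],
  [-0.001, 0.017, 0.036, 0, 0, 0],
  [-0.001, 0.024, 0.047, 0, 0, 0],
  [-0.001, 0.024, 0.047, 0, 0, 0],
])

```text
clock: 9.5
position: [0.5009, -0.2523, 0.1943]
ee_rot: [2.204, 2.236, 0.002]
force: [7.7, 0.6, -7.5]
width: 0.389
gripper_force: 40.0
```

Emit:
move_arm([
  [0, 0.008, 0.011, 0, 0, 0],
  [0, 0.016, 0.021, 0, 0, 0],
  [-0.001, 0.024, 0.031, 0, 0, 0],
  [-0.001, 0.033, 0.041, 0, 0, 0],
  [-0.001, 0.033, 0.041, 0, 0, 0],
])

```text
clock: 10.0
position: [0.5004, -0.2279, 0.2247]
ee_rot: [2.204, 2.236, 0.002]
force: [8.4, -1.1, -8.4]
width: 0.389
gripper_force: 40.0
```

Emit:
move_arm([
  [0, 0.008, 0.008, 0, 0, 0],
  [0, 0.017, 0.016, 0, 0, 0],
  [0, 0.017, 0.016, 0, 0, 0],
  [0, 0.017, 0.016, 0, 0, 0],
])

```text
clock: 10.4
position: [0.5001, -0.2161, 0.2359]
ee_rot: [2.206, 2.235, 0.002]
force: [8.6, -1.1, -7.5]
width: 0.392
gripper_force: 40.0
```

```bash
python3 - <<'E'
from h import *
im,d=get_image("scene");K,M=view("scene");P=cloud(d,K,M)
np.savez("s2.npz",im=im,d=d)
a=cv2.resize(im[60:220,220:390],None,fx=3.7,fy=3.7,interpolation=cv2.INTER_CUBIC);cv2.imwrite("pics/crop2.png",a[:,:,::-1])
# lid plane
k=(P[...,0]>.38)&(P[...,0]<.63)&(P[...,1]>-.27)&(P[...,1]<-.10)&(P[...,2]>.11)&(P[...,2]<.3)&(im.min(2)>60)&(np.ptp(im,axis=2)<25)
q=P[k];w=np.ones(len(q),bool)
for _ in range(15):
    A=np.c_[q[w,:2],np.ones(w.sum())];c=np.linalg.lstsq(A,q[w,2],rcond=None)[0]
    r=q[:,2]-np.c_[q[:,:2],np.ones(len(q))]@c;w=abs(r)<max(.005,1.5*np.median(abs(r)))
print(len(q),w.sum(),c,"angle",np.arctan(np.hypot(c[0],c[1])),"z at hinge",c@[.5,-.085,1])
print(readout.observe())
E
```

```text
4279 3871 [ 0.01629516 -0.79939195  0.03577413] angle 0.6744713806725577 z at hinge 0.11187002995390777
{'clock': 10.45, 'joints': array([ 0.61884428,  0.3306086 , -0.40349767,  1.73247944,  0.14309677,
        1.10563563,  0.18367544]), 'dq': array([ 0.0018682 ,  0.00189484,  0.00091251, -0.00100584, -0.00247191,
       -0.00081195,  0.0004277 ]), 'joint_efforts': array([ 9.99856107e-01, -6.00258350e+01, -3.65630820e+00, -2.91239047e+01,
       -2.72216136e-01,  3.12017038e+00, -2.29615165e-02]), 'position': array([ 0.50011049, -0.21619671,  0.23583815]), 'ee_rot': array([2.20594066e+00, 2.23461365e+00, 1.50196077e-03]), 'force': array([ 8.34038244, -2.3976655 , -7.86531423]), 'ft_torque': array([-0.6093462 , -1.84453502,  0.00975854]), 'gripper_force': 39.99845087528229, 'width': 0.3805870408696605}
```

View pics/crop2.png

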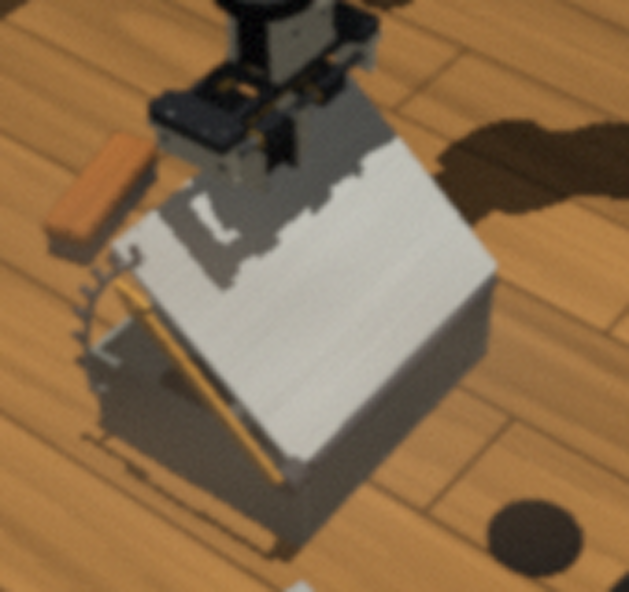

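The crop shows the lid's near edge, (115,240) to (295,465), parallel to the pointer, (120,285) to (282,485), within about 0.5° in the picture. The lid measures about 0.68 rad and the pointer about 0.69. The fingers still hold the handle at 40 N and the arm is steady, so I'm handing in.

```bash
python3 -c "
from cell import ticket;print(ticket.sign_off())"
```

```text
the job is handed in; nothing more can be done
None
```

I handed the job in: the tin stands on the large mat about 5 mm off its centre, and the fingers still hold the lid steady at about 0.68 rad, against about 0.69 rad for the pointer (hand-in gave no verdict).

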